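# Spin-check a trailer hub, brake it by touch and lock it

### The arm

A 6-joint arm with a two-finger parallel gripper is mounted at the origin on a cart in front of the work surface, level with it; the furniture and walls round the work are solid. World frame = base frame: x ahead of the robot, y to its left, z up, the work surface at z = 0. Lengths are in mm, angles in rad, forces in N, time in s.
With the tool pointing down it reaches from about 275 to 1000 mm from the base axis. Payload 8.4 kg.
Tool frame: the origin (TCP) lies on the centre line of the jaws, within the pads' length; the fingertips stand 22 mm ahead of it and the grasp point (between the pads) lies 3 mm ahead of it; z points along the fingers, y is the direction in which the jaws open and shut (so a half turn about z gives the same grasp; the last joint's range is limited). The gripper opens to 85 mm and grips with 20 to 120 N. Pads are 22 mm wide; open, the fingers measure 114 mm over their backs; the gripper's body (76 mm by 85 mm) begins 54 mm behind the grasp point. The pads swing forward as they close: fully open they stand 13 mm farther back than shut.
Start: joints at [-1.123, 0.353, 1.633, -0, 1.155, -0.002], TCP at [271.74, -562.837, 253.281] pointing down, gripper open.
Joint ranges: [-2.63, 2.63], [-0.92, 2.1], [0.06, 2.66], [-1.3, 4.44], [0, 2.69], [-3.02, 3.02]. Speed limits (rad/s): [2.22, 2.22, 2.79, 3.14, 3.14, 3.14].

### API

Orientations are given as [roll, pitch, yaw] about the fixed x, y, z axes, in that order (R = Rz(yaw) Ry(pitch) Rx(roll)).
In Python, from rig import r gives the robot as it stands.
- The arm moves only by the tool carry_out, never from a script. Its argument "rows" is text: rows parted by semicolons, each of 5 numbers parted by spaces: the opening, from 0 (shut) to 1 (fully open), then the shift along the tool's x, y, z in units of 30 mm (1.0 is 30 mm), then the turn about the tool's z in units of 8 degrees (1.0 is 8 degrees). A call has 1 to 12 rows; each row shifts and turns the commanded pose from where the row before left it, along the tool's axes as they then stand; what a row does not reach is not made up. A row lasts 1/8 s, in which the tool goes at most 62.5 mm and 10.7 degrees, less where a joint would pass 70% of its speed; a pose out of reach is approached as far as the arm can. A call is refused whole if a number of a shift passes 1 or a number of a turn 1, either way. A call with a gripper value outside its range is refused whole. The fingers move at their own pace and stop on an object; "newtons" is the grip in N (left out, the last holds). Time passes only in rows, so rows that do not move let the fingers close. It gives the time, the measured TCP pose, the force and the opening at its end, in the units of the state.
- r.sense(): the state, without advancing time (a new reading comes with each control period).
- r.grab_frame(name): name is "scene" or "top"; returns the picture (400x640x3 uint8, blue, green, red); there is no depth.
- r.get_calibration(name): a dict with "intrinsics" (3x3 intrinsics, pixels), "position" and "rotation" of the camera in the world. Camera axes: x right, y up, looking along -z (the intrinsics and any distortion apply to the point x, -y, -z); pixel columns grow to the right and rows downward; lengths in mm; the calibration is good to about 2 mm. A picture is of the moment at which its call begins. get_calibration takes no time and is no camera call.
- r.sign_off(): hands the job in, once; it reports no verdict.
The state is a dict: "clock": time; "qpos": joint angles; "qvel": joint speeds; "joint_efforts": joint torques, N m; "eef_pos": TCP position; "tcp_rot": TCP orientation; "contact_force": force on the tool from outside, world axes, zero at the start; "wrist_torque": the same for the moment, N m; "opening": opening from 0.0 (shut) to 1.0 (fully open).
Only numpy, scipy, OpenCV 4.12 (cv2) and the standard library are available. Lean on these libraries where they do the work, as an engineer would, in place of code of your own. Each camera call takes 0.05 s, during which the arm holds its last target.

### The job

The small trailer hub on the bench stand has new bearings: push one of its wheel studs to give it a good spin and let go, so that it runs freely by itself for at least a second at a turn in four seconds or quicker. Then brake it with a fingertip on the disc, so that it comes to rest with the lock hole in the disc right under the raised lock pin, and take the finger away. Once it stands still, press the pin's knob fully down so that the pin locks the hub for tightening the wheel nuts; leave the tools, jar and pot round the stand where they are.

Things in the scene. Friction and masses are not known exactly. Their poses are not given: they have to be found in the camera images.
- stand: Fixed grey hub stand: round foot 200 mm across, bracket on one side. Origin on the bench top under the hub's upright axis, z up; its x axis points from the hub axis to the bracket. Bracket upright 116 to 141 mm from the axis, 60 mm wide, 112 mm high; its slotted head reaches in over the disc to 66 mm from the axis, 90 to 116 mm above the bench, and carries the lock pin.
- disc: Brake disc and hub, bare steel, turning together. Disc 200 mm across, 8 mm thick, flat top 76 mm above the bench; brake on its bare ring, 64 to 100 mm from the axis. Flange 124 mm across, top at 86 mm; grease cap 52 mm across in the middle, top at 114 mm. Origin on the axis at the disc's underside, z up; its x axis points over one stud to the lock hole.
- disc_centre (a point): Hub axis at the height of the disc's top, 76 mm above the bench. Four upright wheel studs, 12 mm thick, stand 49 mm from it, tops 118 mm above the bench, at 0, 90, 180 and 270 degrees from the direction of the lock hole.
- hub (a joint): Turning angle of the hub, rad, counter-clockwise from above, unlimited; 0 and every multiple of 2 pi: lock hole exactly under the lock pin. Turns freely either way (7 kg, inertia about 0.023 kg m2): let go at 3 rad/s it coasts about 15 s, losing about 0.2 rad/s each second. A fingertip pressing down on the disc with 5 to 10 N stops it from 2 or 3 rad/s in about 0.1 s.
- lock_hole (a point): Centre of the lock hole at the disc's top face; a round through hole of 20 mm diameter, 83 mm from the axis; the only hole in the bare ring of the disc. Turns with the disc.
- pin_line (a point): Fixed point on the lock pin's upright centre line at the height of the disc's top, 83 mm from the hub axis: the lock hole must come to rest here.
- lock_pin (a joint): How far the lock pin is pushed down, m: 0 raised (as found, its rounded nose 6 mm above the disc), 0.022 fully down. Stays where it is left; pushing takes 2 to 5 N. The pin is 12 mm thick; the disc stops it at 0.006 if the hole is not under it.
- pin_knob (a point): Top centre of the lock pin's black round knob, 31 mm across, 18 mm high; 155.5 mm above the bench when raised, 133.5 mm when the pin is fully down. Moves with the pin.
- grease_pot: Loose small white pot, 45 mm across, 34 mm high, by the stand; leave it. Origin under its centre.
- ratchet: Loose ratchet handle lying on the bench, about 200 x 120 x 35 mm as it lies; leave it. Origin under its middle.
- rubber_mallet: Loose rubber mallet lying on the bench, 350 x 90 x 60 mm; leave it. Origin under its middle.
- jar_blue_lid: Loose glass jar of hardware, 64 mm across, 88 mm high; leave it. Origin under its centre.
- driver_red: Loose screwdriver, about 177 mm long, lying on the bench; leave it. Origin under its middle.

How it is judged:
By the outcome, as a careful person would: the job done as asked, in the order asked, and still so for the second after the job is handed in, with the robot touching nothing.
It also fails if it takes over 51 s, if anything falls off the work surface, if the arm or the gripper's body presses on something with over 40 N, if the wrist force passes 120 N, or if a joint passes its speed limit or range.

## Working session

There is one attempt and no reset: what is moved stays moved. The work goes in short steps, Python scripts to look and compute and a tool call to move; the robot and the scene stay as the last step left them, time stands still between calls to the robot, and variables do not carry over. Pictures are saved under pics/ and viewed, and the job is handed in when it is done.

Besides the shell and the picture viewer there is one more tool, called after "Emit:" as name(argument=value, ...) on one line, values as JSON. carry_out: Moves the arm, as the interface text tells. Its arguments: {"type":"object","properties":{"rows":{"type":"string"},"newtons":{"type":"number"}},"required":["rows"]}

```bash
mkdir -p pics; ls
python3 - <<'E'
from rig import r
import cv2
s=r.sense();print(s)
for n in("scene","top"):
    im=r.grab_frame(n);cv2.imwrite(f"pics/{n}0.png",im)
    print(n,r.get_calibration(n))
E
```

```text
pics
{'clock': 0.0, 'qpos': array([-1.12339049e+00,  3.53653831e-01,  1.63417925e+00, -1.98335958e-05,
        1.15520104e+00, -2.37947553e-03]), 'qvel': array([-0.00040062,  0.00026032, -0.00170854,  0.00014529, -0.0010228 ,
        0.0008115 ]), 'joint_efforts': array([-7.89381120e-04, -6.05243540e+01, -3.42064226e+01, -1.09091609e-04,
        9.51790949e-03, -1.63374585e-05]), 'eef_pos': array([ 271.53469194, -562.40909434,  252.53881122]), 'tcp_rot': array([-3.14015114e+00,  1.47037295e-05,  4.49793343e-01]), 'contact_force': array([-0.01216938,  0.73713971,  0.52795988]), 'wrist_torque': array([ 0.01426124, -0.01995264,  0.00420854]), 'opening': 0.9962659325947505}
scene {'intrinsics': array([[483.13121822,   0.        , 315.9263925 ],
       [  0.        , 483.13121822, 211.18885344],
       [  0.        ,   0.        ,   1.        ]]), 'position': array([ 204.3148298 ,  789.8253973 , 1064.13922293]), 'rotation': array([ 0.70428812,  0.01715849, -2.73757455])}
top {'intrinsics': array([[390.34240789,   0.        , 314.69547201],
       [  0.        , 390.34240789, 200.49439787],
       [  0.        ,   0.        ,   1.        ]]), 'position': array([ 437.78461851,   98.32661   , 1136.97031025]), 'rotation': array([ 0.08135503, -0.0279973 , -1.59807695])}
```

View pics/scene0.png

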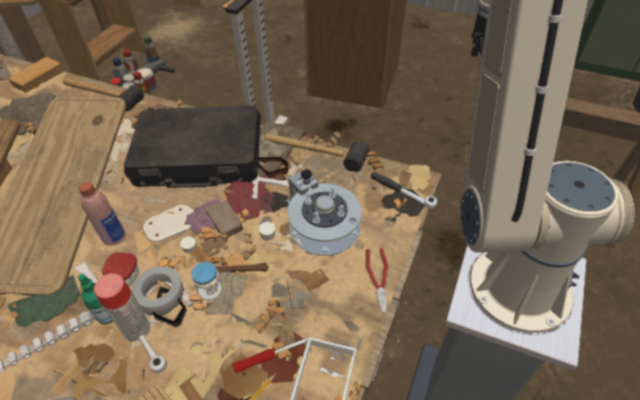

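View pics/top0.png

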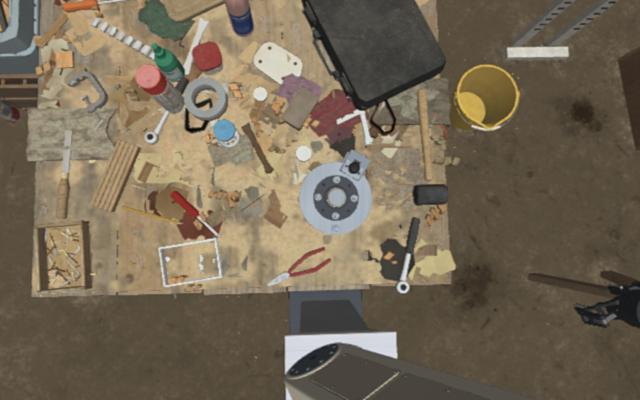

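```bash
python3 - <<'E'
import cv2,numpy as np
a=cv2.imread("pics/top0.png")[140:250,280:390];b=cv2.imread("pics/scene0.png")[160:260,275:375]
cv2.imwrite("pics/crop0.png",np.hstack([cv2.resize(a,(400,400),interpolation=2),cv2.resize(b,(400,400),interpolation=2)]))
E
cat > h.py <<'E'
from rig import r
import numpy as np,cv2
from scipy.spatial.transform import Rotation as R
def cam(n):
    c=r.get_calibration(n);return np.array(c["intrinsics"]),np.array(c["position"]),R.from_euler("xyz",c["rotation"]).as_matrix()
def proj(n,P):
    K,p,M=cam(n);q=(np.atleast_2d(P)-p)@M;q=q*[1,-1,-1];u=q@K.T;return u[:,:2]/u[:,2:]
def plane(n,uv,z):
    K,p,M=cam(n);uv=np.atleast_2d(uv);d=np.c_[uv,np.ones(len(uv))]@np.linalg.inv(K).T*[1,-1,-1]@M.T
    return p+d*((z-p[2])/d[:,2])[:,None]
E
python3 - <<'E'
import sys;sys.path.insert(0,'.')
from h import *
print(proj("top",[[0,0,0],[400,0,0],[271,-562,230]]))
# disc ellipse rough
print(plane("top",[[301,198],[371,198],[336,163],[336,234]],76))
E
```

```text
[[342.489673   387.10464525]
 [337.94118983 244.45317211]
 [588.76204741 296.31646628]]
[[531.2378632  103.42772747  76.        ]
 [526.47990033 -88.24715407  76.        ]
 [625.57606947   4.76309086  76.        ]
 [430.85776794  10.9425022   76.        ]]
```

View pics/crop0.png

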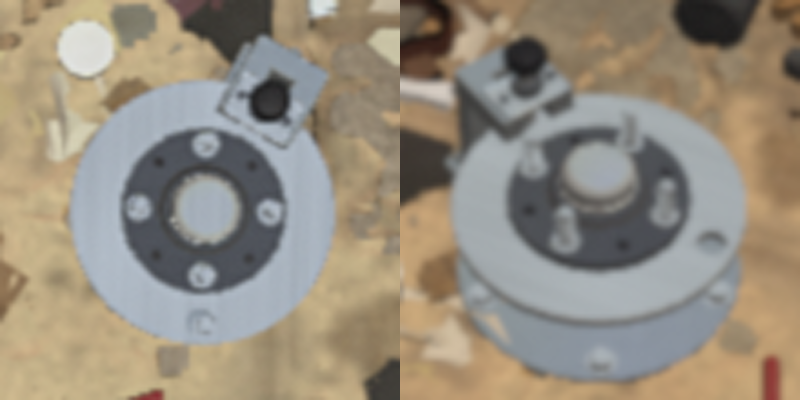

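```bash
cat >> h.py <<'E'
def disc_fit(im,n,box,z=76,show=False):
    # low-saturation bluish-grey mask -> largest contour hull points -> plane -> robust circle
    x0,y0,x1,y1=box;hs=cv2.cvtColor(im[y0:y1,x0:x1],cv2.COLOR_BGR2HSV);c=im[y0:y1,x0:x1].astype(int)
    m=((c[:,:,0]-c[:,:,2]>8)&(hs[:,:,2]>110)).astype(np.uint8)
    return m
E
python3 - <<'E'
import sys;sys.path.insert(0,'.')
from h import *
from scipy.optimize import least_squares
im=cv2.imread("pics/top0.png")
box=(285,150,390,245)
m=disc_fit(im,"top",box)
cs,_=cv2.findContours(m,cv2.RETR_EXTERNAL,cv2.CHAIN_APPROX_NONE)
c=max(cs,key=cv2.contourArea)[:,0,:]+[box[0],box[1]]
W=plane("top",c,76)[:,:2]
f=lambda p:np.hypot(*(W-p[:2]).T)-100
s=least_squares(f,[528,8],loss='soft_l1',f_scale=2)
print("centre",s.x,np.percentile(np.abs(f(s.x)),[50,80,95]))
s2=least_squares(lambda p:np.hypot(*(W-p[:2]).T)-p[2],[528,8,100],loss='soft_l1',f_scale=1);print(s2.x)
# knob
for n,bx in(("top",(340,150,370,180)),("scene",(295,165,320,190))):
    i=cv2.imread(f"pics/{n}0.png")[bx[1]:bx[3],bx[0]:bx[2]]
    k=(i.max(2)<60).astype(np.uint8)
    nn,l,st,ce=cv2.connectedComponentsWithStats(k)
    for j in range(1,nn):
        if st[j][4]>8:
            uv=ce[j]+bx[:2];print(n,st[j],uv,plane(n,uv,155.5),plane(n,uv,146))
C=s2.x[:2]
for nm,uv,z in(("hole",(202,322),76),("studB",(202,275),118),("studL",(137,208),118),("studR",(269,211),118),("studT",(206,145),118),("cap",(207,209),114),("hole2",None,76)):
    if uv: P=plane("top",np.array(uv)/3.636+[280,140],z)[0]
    else: P=plane("scene",np.array([711-400,241])/4+[275,160],76)[0]
    d=P[:2]-C;print(nm,P,np.hypot(*d),np.degrees(np.arctan2(d[1],d[0])))
E
```

```text
centre [533.00033029   7.85464374] [ 3.55912813  6.95507084 34.84825553]
[530.94955313   8.98499243  97.69626811]
top [ 0  0  5  6 15] [341.8 152.4] [[638.54165476  -3.93512715 155.5       ]] [[640.48485348  -4.92495486 146.        ]]
top [ 9 12 10 11 84] [353.83333333 167.01190476] [[600.15520433 -33.42776144 155.5       ]] [[601.72684694 -34.70305883 146.        ]]
scene [ 7  5  9 10 67] [305.92537313 174.1641791 ] [[597.08692329 -21.98447335 155.5       ]] [[601.193432   -30.47210362 146.        ]]
hole [445.60936991  11.68451314  76.        ] 85.38286880303116 178.18819716816864
studB [479.01017285  14.04768615 118.        ] 52.18553527120094 174.4327882348133
studL [528.54396909  59.47382965 118.        ] 50.54611279348887 92.72784371763407
studR [524.00269262 -35.93406194 118.        ] 45.4530561785991 -98.79130930035247
studT [573.13751515   8.16288026 118.        ] 42.19597146006285 -1.116375253680225
cap [526.91523043   8.57223951 114.        ] 4.055382184417521 -174.15837505670248
hole2 [447.79480562  16.35532155  76.        ] 83.48073900395539 174.93488803110688
```

```bash
cat > m.py <<'E'
from h import *
from scipy.optimize import least_squares
from scipy.ndimage import map_coordinates
def rim(n,im,C0,ex=(-75,15),rad=100,z=76):
    # sample radially along world circle rays, find bluish->brown transition (b-r)
    g=cv2.GaussianBlur(im,(3,3),0).astype(float);v=g[:,:,0]-g[:,:,2]
    A=np.radians(np.arange(0,360,3));pts=[]
    for _ in range(3):
        pts=[]
        for a in A:
            d=(np.degrees(a)+180)%360-180
            if ex[0]<d<ex[1]: continue
            rr=np.arange(rad-12,rad+12,.5)
            P=np.c_[C0[0]+rr*np.cos(a),C0[1]+rr*np.sin(a),np.full(len(rr),z)]
            u=proj(n,P);s=map_coordinates(v,[u[:,1],u[:,0]],order=1)
            k=np.argmin(np.gradient(s));
            if np.gradient(s)[k]<-1.0: pts.append(P[k,:2])
        pts=np.array(pts)
        s=least_squares(lambda p:np.hypot(*(pts-p[:2]).T)-p[2],[*C0,rad],loss='soft_l1',f_scale=1);C0=s.x[:2]
    return s.x,len(pts),np.median(np.abs(s.fun))
if __name__=="__main__":
    for n in("top","scene"):
        im=cv2.imread(f"pics/{n}0.png")
        print(n,rim(n,im,np.array([528.,10])))
        # draw overlay
        C=rim(n,im,np.array([528.,10]))[0]
        a=np.radians(np.arange(0,360,2))
        big=cv2.resize(im,None,fx=4,fy=4,interpolation=2)
        def dots(pts,col):
            for q in proj(n,pts): cv2.circle(big,tuple(int(round(t)) for t in (q+.5)*4-.5),1,col,-1)
        dots(np.c_[C[0]+100*np.cos(a),C[1]+100*np.sin(a),0*a+76],(0,0,255))
        dots(np.c_[C[0]+49*np.cos(a),C[1]+49*np.sin(a),0*a+118],(0,255,0))
        dots(np.c_[C[0]+26*np.cos(a),C[1]+26*np.sin(a),0*a+112],(255,0,255))
        pa=np.radians(-30);K=C[:2]+83*np.array([np.cos(pa),np.sin(pa)])
        dots(np.c_[K[0]+15.5*np.cos(a),K[1]+15.5*np.sin(a),0*a+155.5],(0,255,255))
        dots(np.c_[K[0]+15.5*np.cos(a),K[1]+15.5*np.sin(a),0*a+137.5],(0,255,255))
        q=proj(n,[C[0],C[1],90])[0]*4
        x,y=int(q[0])-200,int(q[1])-220
        cv2.imwrite(f"pics/ov_{n}.png",big[y:y+440,x:x+400])
    cv2.imwrite("pics/ov.png",np.hstack([cv2.imread(f"pics/ov_{n}.png") for n in("top","scene")]))
E
python3 m.py
```

```text
top (array([529.63212355,  10.07725528,  99.82903537]), 91, np.float64(0.34024718707172497))
scene (array([530.34227792,  14.50240397, 100.537649  ]), 58, np.float64(1.191761439557169))
```

View pics/ov.png

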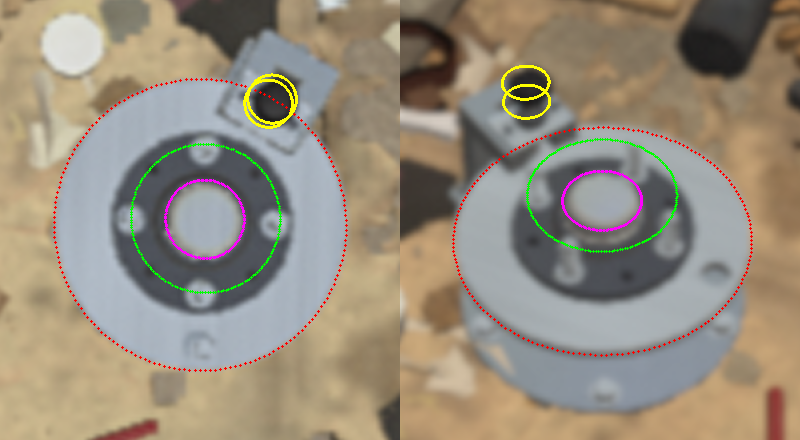

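```bash
cat > z.py <<'E'
from m import *
out=[]
for n,C in(("top",[529.6,10.1]),("scene",[530.3,14.5])):
    im=cv2.imread(f"pics/{n}0.png")
    q=proj(n,[601,-32,140])[0];F=12
    M=np.array([[F,0,200-F*q[0]],[0,F,200-F*q[1]]],float)
    b=cv2.warpAffine(im,M,(400,400),flags=cv2.INTER_CUBIC)
    b=np.clip(b.astype(float)*1.5,0,255).astype(np.uint8)
    a=np.radians(np.arange(0,360,4))
    for pa,col in((-32,(0,255,255)),(-29,(0,0,255))):
        K=np.array(C)+83*np.array([np.cos(np.radians(pa)),np.sin(np.radians(pa))])
        for z in(155.5,137.5):
            for p in proj(n,np.c_[K[0]+15.5*np.cos(a),K[1]+15.5*np.sin(a),0*a+z]):
                cv2.circle(b,tuple(int(t) for t in p*F+M[:,2]),1,col,-1)
        # bracket head outline at z=116: r 66..141? width 60
        ex=np.array([np.cos(np.radians(pa)),np.sin(np.radians(pa))]);ey=np.array([-ex[1],ex[0]])
        for t in np.linspace(-30,30,30):
            for rr in(66,141):
                p=proj(n,[*(np.array(C)+rr*ex+t*ey),116 if rr<100 else 112])[0];cv2.circle(b,tuple(int(t) for t in p*F+M[:,2]),1,col,-1)
        for rr in np.linspace(66,141,40):
            for t in(-30,30):
                p=proj(n,[*(np.array(C)+rr*ex+t*ey),116])[0];cv2.circle(b,tuple(int(t) for t in p*F+M[:,2]),1,col,-1)
    out.append(b)
cv2.imwrite("pics/z.png",np.hstack(out))
E
python3 z.py
```

```text
(no output)
```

View pics/z.png

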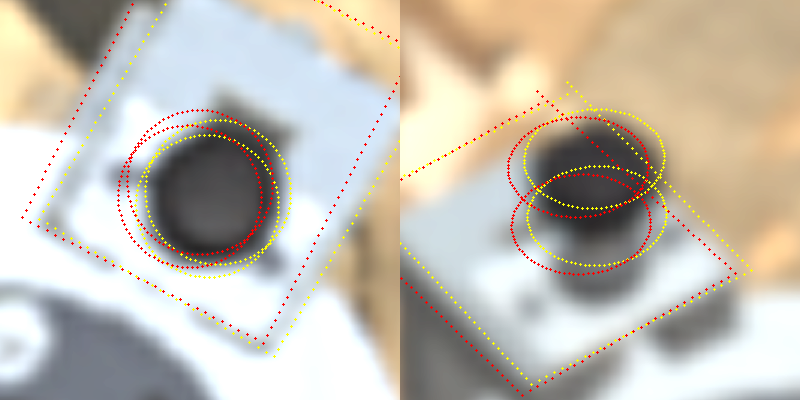

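```bash
cat > t.py <<'E'
from m import *
CC={"top":np.array([529.6,10.1]),"scene":np.array([530.3,14.5])}
A=np.arange(0,360,1.)
def ring(n,g,r,z):
    a=np.radians(A);u=proj(n,np.c_[CC[n][0]+r*np.cos(a),CC[n][1]+r*np.sin(a),0*a+z])
    return map_coordinates(g,[u[:,1],u[:,0]],order=1)
def studs(n,im,z=114):
    g=im.astype(float).mean(2);s=np.mean([ring(n,g,r,z) for r in(46,49,52)],0)
    ph=np.sum(s*np.exp(-4j*np.radians(A)));return (-np.degrees(np.angle(ph))/4)%90,abs(ph)/len(A)
def hole(n,im):
    g=im.astype(float).mean(2);s=np.mean([ring(n,g,r,76) for r in(79,83,87)],0)
    k=13;w=cv2.blur(np.r_[s[-20:],s,s[:20]][None],(k,1))[0]
    w2=cv2.blur(np.r_[s[-40:],s,s[:40]][None],(45,1))[0]
    d=w[20:-20]-w2[40:-40]
    d[(A>290)|(A<15)]=0   # bracket
    i=np.argsort(d)[:1];i=int(i[0])
    ii=np.arange(i-8,i+9)%360;wt=np.clip(-d[ii],0,None)
    return (i+np.sum(wt*np.arange(-8,9))/wt.sum())%360,d[i]
E
python3 - <<'E'
from t import *
for n in CC:
    im=cv2.imread(f"pics/{n}0.png");print(n,hole(n,im),studs(n,im,112),studs(n,im,116),studs(n,im,104))
E
```

```text
top (np.float64(175.78368237192143), np.float64(-7.954194663345191)) (np.float64(86.63916599856763), np.float64(19.237999042725107)) (np.float64(86.6232059681624), np.float64(18.919329576345397)) (np.float64(86.67323791919283), np.float64(19.582565450236626))
scene (np.float64(180.88816083702767), np.float64(-26.010574313072397)) (np.float64(82.58498709466225), np.float64(6.4982141118682115)) (np.float64(82.61234001309279), np.float64(5.486843377703953)) (np.float64(88.59540847193185), np.float64(10.16790494275539))
```

```bash
cat > z2.py <<'E'
from t import *
import sys
def show(fn,angs,out,ims=None):
    o=[]
    for n in CC:
        im=cv2.imread(fn%n);C=CC[n];F=10 if n=="top" else 9
        q=proj(n,[*(C+[-40,0]),90])[0];M=np.array([[F,0,200-F*q[0]],[0,F,200-F*q[1]]],float)
        b=cv2.warpAffine(im,M,(400,400),flags=cv2.INTER_CUBIC);a=np.radians(np.arange(0,360,6))
        for pa,col in zip(angs,((0,0,255),(0,200,0))):
            p=np.radians(pa);H=C+83*np.array([np.cos(p),np.sin(p)])
            P=[np.c_[H[0]+10*np.cos(a),H[1]+10*np.sin(a),0*a+76]]
            for k in range(4):
                p2=p+k*np.pi/2;S=C+49*np.array([np.cos(p2),np.sin(p2)])
                P.append(np.c_[S[0]+6*np.cos(a),S[1]+6*np.sin(a),0*a+118]);P.append(np.c_[S[0]+6*np.cos(a),S[1]+6*np.sin(a),0*a+88])
            for t in proj(n,np.vstack(P)): cv2.circle(b,tuple(int(v) for v in t*F+M[:,2]),0,col,-1)
        o.append(b)
    cv2.imwrite(out,np.hstack(o))
if __name__=="__main__": show("pics/%s0.png",(176.6,179.5),"pics/z2.png")
E
python3 z2.py
```

```text
(no output)
```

View pics/z2.png

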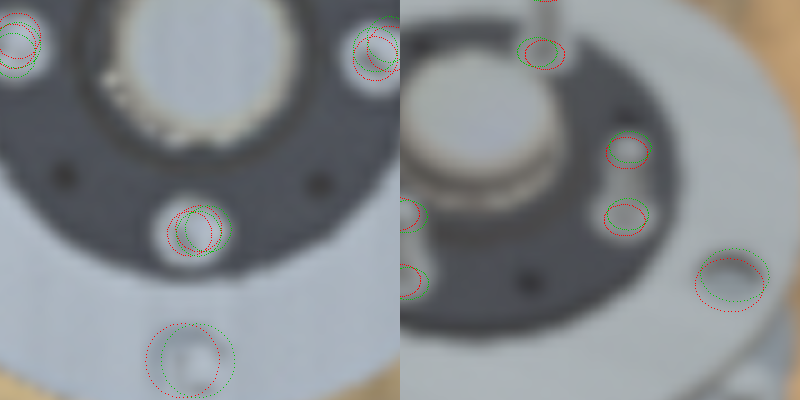

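Emit:
carry_out(rows="0 0 0 0 1; 0 0 0 0 1; 0 0 0 0 1; 0 0 0 0 0.22; 0 0.2 -0.5 0 0; 0 0.35 -1 0 0; 0 0.35 -1 0 0; 0 0.35 -1 0 0; 0 0.35 -1 0 0; 0 0.35 -1 0 0; 0 0.35 -1 0 0; 0 0.35 -1 0 0", newtons=40)

```text
clock: 1.6
eef_pos: [351.3, -335.8, 253.2]
tcp_rot: [-3.141, -0.0, 0.003]
contact_force: [0.7, 0.6, -1.3]
opening: 0.001
```

Emit:
carry_out(rows="0 0.36 -1 0 0; 0 0.36 -1 0 0; 0 0.36 -1 0 0; 0 0.36 -1 0 0; 0 0.36 -1 0 0; 0 0.36 -1 0 0; 0 0.36 -1 0 0; 0 0.36 -1 0 0; 0 0.36 -1 0.3 0; 0 0.36 -1 0.6 0; 0 0.36 -1 0.8 0; 0 0.36 -0.8 0.8 0")

```text
clock: 3.1
eef_pos: [480.3, 18.0, 177.8]
tcp_rot: [-3.141, -0.0, 0.003]
contact_force: [0.9, -0.3, 0.3]
opening: 0.001
```

Run:
```python
from h import *
print(r.sense()["eef_pos"])
for n in("top","scene"):
    im=r.grab_frame(n);cv2.imwrite(f"pics/{n}1.png",im)
a=cv2.imread("pics/top1.png")[110:260,240:390];b=cv2.imread("pics/scene1.png")[130:280,245:395]
cv2.imwrite("pics/c1.png",np.hstack([cv2.resize(a,(400,400)),cv2.resize(b,(400,400))]))
print(r.sense()["eef_pos"],r.sense()["contact_force"])
```

```text
[480.30250803  17.98809913 177.75046336]
[479.41354253  18.43273839 176.26407915] [ 0.14884959 -0.39982729 -0.38580971]
```

View pics/c1.png

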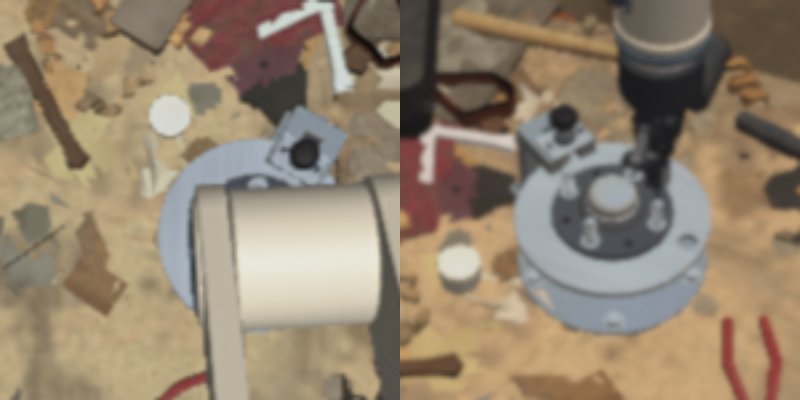

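Emit:
carry_out(rows="0 0 -1 0 0; 0 0 0 1 0; 0 0 0 1 0; 0 0 0 0 0")

```text
clock: 3.7
eef_pos: [478.8, 45.9, 117.4]
tcp_rot: [3.141, 0.004, 0.002]
contact_force: [-0.5, 1.1, -0.4]
opening: -0.002
```

Run:
```python
from h import *
im=r.grab_frame("scene");cv2.imwrite(f"pics/scene2.png",im)
cv2.imwrite("pics/c2.png",cv2.resize(im[140:270,260:400],(700,650)[:2],interpolation=2)[:600])
print(r.sense()["eef_pos"],r.sense()["contact_force"])
```

```text
[479.9079764   45.96682341 118.53660367] [ 0.45270513 -0.24960682 -1.0261206 ]
```

View pics/c2.png

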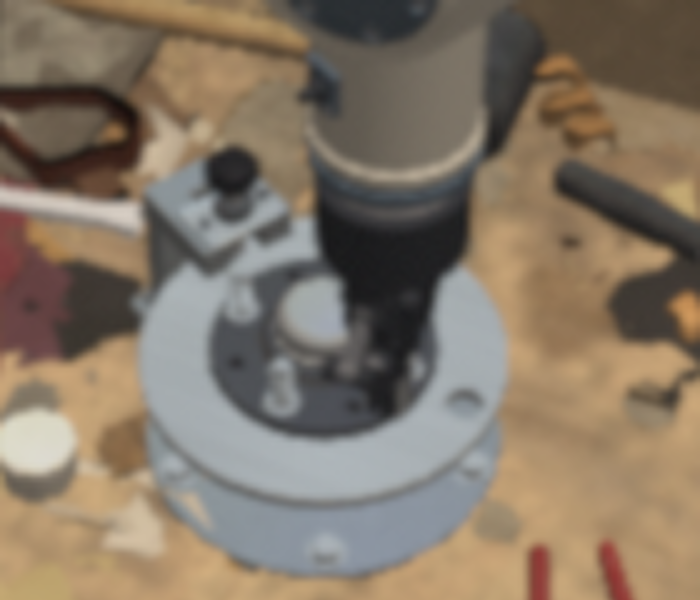

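Emit:
carry_out(rows="0 0 0.25 0 0; 0 0.05 0.4 0 0; 0 0.1 0.48 0 0; 0 0.1 0.48 0 0; 0 0 0 -1 0; 0 0 0 -1 0")

```text
clock: 4.5
eef_pos: [488.3, -3.3, 179.2]
tcp_rot: [3.141, 0.0, -0.001]
contact_force: [0.4, -0.2, 0.4]
opening: -0.0
```

Run:
```python
from t import *
out=[]
for i in range(3):
    t=r.sense()["clock"];im=r.grab_frame("scene");cv2.imwrite(f"pics/s3_{i}.png",im);print(t,hole("scene",im),studs("scene",im,104))
    out.append(cv2.resize(im[140:270,260:400],(266,247)))
cv2.imwrite("pics/c3.png",np.hstack(out))
print(r.sense()["eef_pos"],r.sense()["clock"])
```

```text
4.5 (np.float64(261.99517205695884), np.float64(-52.24820059071102)) (np.float64(83.09641512058806), np.float64(9.87157936002592))
4.55 (np.float64(265.7434264514769), np.float64(-33.32262115172284)) (np.float64(0.13282530883118915), np.float64(9.044412956137501))
4.6 (np.float64(263.7290939790967), np.float64(-33.80229757160282)) (np.float64(9.426025867434284), np.float64(7.963073897353019))
[489.57458228  -2.95753194 179.8641592 ] 4.65
```

View pics/c3.png

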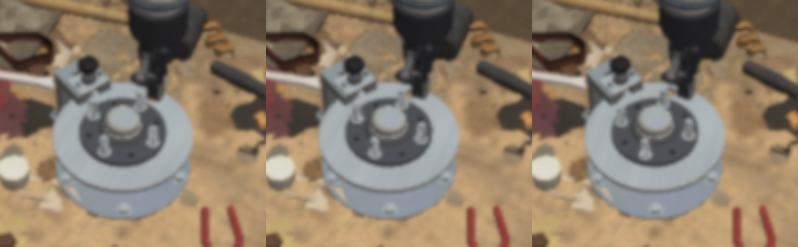

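Emit:
carry_out(rows="0 0.22 0.5 0 0; 0 0.22 0.6 0 0; 0 0.22 0.6 0.5 0; 0 0.22 0.58 0.8 0; 0 0 0 0.8 0; 0 0 0 0 0")

```text
clock: 5.4
eef_pos: [512.9, -71.4, 112.6]
tcp_rot: [-3.141, 0.005, -0.001]
contact_force: [0.2, -0.4, -0.6]
opening: 0.002
```

Run:
```python
from t import *
print(r.sense()["eef_pos"],r.sense()["contact_force"])
for i in range(8):
    n="scene"
    if i in(3,): n="top"
    t=r.sense()["clock"];im=r.grab_frame(n);cv2.imwrite(f"pics/{n}4_{i}.png",im);print(n,t,hole(n,im),studs(n,im,104))
a=cv2.imread("pics/top4_3.png")[140:260,280:400];b=cv2.imread("pics/scene4_2.png")[140:260,265:385]
cv2.imwrite("pics/c4.png",np.hstack([cv2.resize(a,(400,400)),cv2.resize(b,(400,400))]))
```

```text
[512.93709967 -71.38809646 112.55003421] [ 0.18736131 -0.43711556 -0.55093349]
scene 5.4 (np.float64(37.47965642614396), np.float64(-24.96459226838823)) (np.float64(41.46098950179008), np.float64(8.219969909395456))
scene 5.45 (np.float64(45.22887798708859), np.float64(-23.4203998297356)) (np.float64(47.46517621486732), np.float64(9.094066275190102))
scene 5.5 (np.float64(52.69935962596434), np.float64(-22.856681951059755)) (np.float64(56.074387319484494), np.float64(8.896300140227725))
top 5.55 (np.float64(237.36420595172413), np.float64(-24.455822147779287)) (np.float64(63.28870278299972), np.float64(15.761144901219232))
scene 5.6 (np.float64(68.01663956799335), np.float64(-20.35016605965967)) (np.float64(71.30351312618221), np.float64(10.462263242177967))
scene 5.65 (np.float64(76.01216438789042), np.float64(-19.138000988666278)) (np.float64(79.06650876593959), np.float64(8.426680613792687))
scene 5.7 (np.float64(83.78108785095644), np.float64(-18.045649487506125)) (np.float64(86.31641652285063), np.float64(8.97947853629682))
scene 5.75 (np.float64(92.22788747130085), np.float64(-18.877896394128953)) (np.float64(4.620889434491046), np.float64(9.306204334706642))
```

View pics/c4.png

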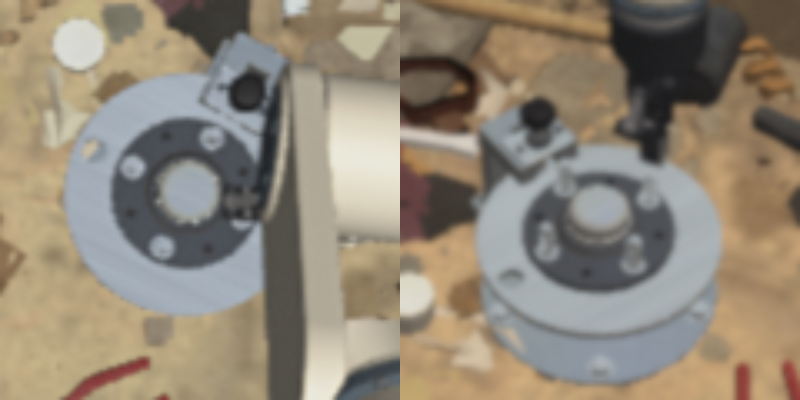

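Emit:
carry_out(rows="0 0 0 0.15 0; 0 0 0 0.15 0; 0 0 0 0 0; 0 0 0 0 0; 0 0 0 0 0; 0 0 0 0 0; 0 0 0 0 0; 0 0 0 0 0; 0 0 0 0 0; 0 0 0 0 0; 0 0 0 0 0; 0 0 0 0 0")

```text
clock: 7.3
eef_pos: [514.7, -70.5, 106.3]
tcp_rot: [-3.142, -0.0, 0.0]
contact_force: [0.1, 0.4, 0.4]
opening: -0.001
```

Emit:
carry_out(rows="0 0 0 0 0; 0 0 0 0 0; 0 0 0 0 0; 0 0 0 0 0; 0 0 0 0 0; 0 0 0 0 0; 0 0 0 0 0; 0 0 0 0 0; 0 0 0 0 0; 0 0 0 0 0; 0 0 0 0 0; 0 0 0 0 0")

```text
clock: 8.8
eef_pos: [514.6, -70.5, 106.3]
tcp_rot: [-3.142, 0.0, 0.0]
contact_force: [-0.3, -0.3, 0.3]
opening: -0.002
```

Emit:
carry_out(rows="0 0 0 0 0; 0 0 0 0 0; 0 0 0 0 0; 0 0 0 0 0; 0 0 0 0 0; 0 0 0 0 0; 0 0 0 0 0; 0 0 0 0 0; 0 0 0 0 0; 0 0 0 0 0; 0 0 0 0 0; 0 0 0 0 0")

```text
clock: 10.3
eef_pos: [514.6, -70.5, 106.3]
tcp_rot: [-3.142, 0.0, 0.0]
contact_force: [0.7, -0.7, -0.7]
opening: 0.0
```

Run:
```python
from t import *
print(r.sense()["eef_pos"],r.sense()["contact_force"])
for i in range(6):
    n="scene"
    t=r.sense()["clock"];im=r.grab_frame(n);cv2.imwrite(f"pics/{n}5_{i}.png",im);print(n,t,hole(n,im),studs(n,im,104))
```

```text
[514.6377604  -70.47991811 106.27770123] [ 0.6777925  -0.70058    -0.73546063]
scene 10.3 (np.float64(267.1563414001772), np.float64(-31.26621998570039)) (np.float64(1.7387208891922412), np.float64(7.842357881018154))
scene 10.35 (np.float64(267.3682434410989), np.float64(-24.265572272921915)) (np.float64(4.609883090955703), np.float64(10.4669140978373))
scene 10.4 (np.float64(263.67227162105377), np.float64(-19.64048719804842)) (np.float64(9.558801046789409), np.float64(7.031707593385962))
scene 10.45 (np.float64(261.9027769219864), np.float64(-24.32830912517602)) (np.float64(12.872865669034626), np.float64(8.354329658891436))
scene 10.5 (np.float64(262.2746793827778), np.float64(-28.879602689962866)) (np.float64(17.561678202489496), np.float64(8.172804201175808))
scene 10.55 (np.float64(262.7215278203002), np.float64(-32.112993793779225)) (np.float64(21.408461314604367), np.float64(6.612256661654577))
```

Emit:
carry_out(rows="0 0 0 0.13 0; 0 0 0 0 0; 0 0 0 0.12 0; 0 0 0 0.11 0; 0 0 0 0 0")

```text
clock: 11.22
eef_pos: [518.0, -71.1, 97.9]
tcp_rot: [3.14, -0.007, 0.0]
contact_force: [-0.0, 0.1, 24.2]
opening: 0.001
```

Run:
```python
from t import *
print(r.sense()["eef_pos"],r.sense()["contact_force"])
for i,n in enumerate(["scene","top","scene"]):
    t=r.sense()["clock"];im=r.grab_frame(n);cv2.imwrite(f"pics/{n}6_{i}.png",im);print(n,t,hole(n,im),studs(n,im,104))
a=cv2.imread("pics/top6_1.png")[140:260,280:400];b=cv2.imread("pics/scene6_2.png")[140:260,265:385]
cv2.imwrite("pics/c6.png",np.hstack([cv2.resize(a,(400,400)),cv2.resize(b,(400,400))]))
```

```text
[517.95541801 -71.09456598  97.9436473 ] [-4.67302006e-03  1.41989027e-01  2.41814696e+01]
scene 11.225 (np.float64(263.72628603080676), np.float64(-38.909053730384585)) (np.float64(62.662028363397745), np.float64(8.747641895619628))
top 11.275 (np.float64(233.78804714551114), np.float64(-26.1985465914928)) (np.float64(61.19405343970145), np.float64(16.872034070786636))
scene 11.325 (np.float64(263.5944422482697), np.float64(-38.20259666904515)) (np.float64(62.83251015108681), np.float64(8.857473574852644))
```

View pics/c6.png

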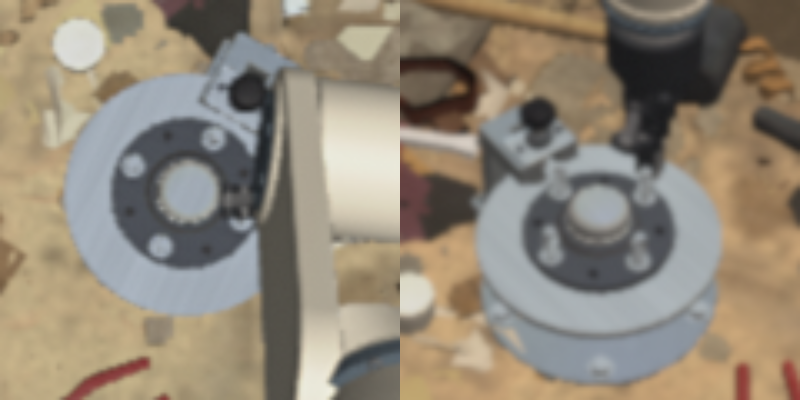

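```bash
cat > b.py <<'E'
from t import *
def blobs(n,im,z=110):
    # individual stud angles from brightness on the ring
    g=im.astype(float).mean(2);s=np.mean([ring(n,g,r,z) for r in(46,49,52)],0)
    s3=np.r_[s,s,s];res=[]
    for i in range(360,720):
        w=s3[i-25:i+26]
        if s3[i]>=w.max() and s3[i]-np.percentile(w,20)>20:
            b=np.percentile(w,30)+8;wt=np.clip(s3[i-14:i+15]-b,0,None);res.append((i+np.sum(wt*np.arange(-14,15))/wt.sum())%360)
    return np.round(res,1),np.round(np.array(res)%90,1)
E
python3 - <<'E'
from b import *
for f in("top0","top4_3","top6_1"):
    im=cv2.imread(f"pics/{f}.png")
    for z in(106,114): print(f,z,blobs("top",im,z))
for f in("scene0","scene6_2"):
    im=cv2.imread(f"pics/{f}.png")
    for z in(90,104): print(f,z,blobs("scene",im,z))
E
```

```text
top0 106 (array([358. ,  88.3, 176.9, 266. ]), array([88. , 88.3, 86.9, 86. ]))
top0 114 (array([ 89.1, 176. , 264.3, 358.1]), array([89.1, 86. , 84.3, 88.1]))
top4_3 106 (array([ 64.8, 153.3, 234.6, 334.4]), array([64.8, 63.3, 54.6, 64.4]))
top4_3 114 (array([ 66. , 153.1, 233.7, 334.7]), array([66. , 63.1, 53.7, 64.7]))
top6_1 106 (array([ 63.7, 151.9, 234.7, 332.1]), array([63.7, 61.9, 54.7, 62.1]))
top6_1 114 (array([ 64.9, 151.6, 234.1, 332.5]), array([64.9, 61.6, 54.1, 62.5]))
scene0 90 (array([ 88. , 176.1, 265.4, 352.2]), array([88. , 86.1, 85.4, 82.2]))
scene0 104 (array([  2.8,  89.2, 168.4, 257.3]), array([ 2.8, 89.2, 78.4, 77.3]))
scene6_2 90 (array([ 60.9, 154.6, 241.1, 331.7]), array([60.9, 64.6, 61.1, 61.7]))
scene6_2 104 (array([ 67. , 149.6, 232.8]), array([67. , 59.6, 52.8]))
```

Emit:
carry_out(rows="0 -0.06 0 0 0; 0 -0.06 0 0 0; 0 -0.05 0 0 0; 0 0 0 0 0; 0 0 0 0 0")

```text
clock: 12.0
eef_pos: [513.0, -70.4, 97.9]
tcp_rot: [3.141, -0.007, -0.0]
contact_force: [2.8, 3.9, 22.0]
opening: 0.002
```

Run:
```python
from b import *
print(r.sense()["eef_pos"],r.sense()["contact_force"])
for i,n in enumerate(["top","scene"]):
    t=r.sense()["clock"];im=r.grab_frame(n);cv2.imwrite(f"pics/{n}7.png",im);print(n,t,studs(n,im,104),blobs(n,im,106 if n=="top" else 90))
```

```text
[513.0417528  -70.42225999  97.94689291] [ 2.82805639  3.9061038  21.98211309]
top 12.0 (np.float64(57.701605923142424), np.float64(15.643580134526026)) (array([ 60.5, 148.6, 229.9, 327.9]), array([60.5, 58.6, 49.9, 57.9]))
scene 12.05 (np.float64(58.93326026949747), np.float64(8.144105447764803)) (array([ 60.1, 147.6, 235.4, 325.7]), array([60.1, 57.6, 55.4, 55.7]))
```

Emit:
carry_out(rows="0 0 0 -0.05 0; 0 0 0 -0.05 0; 0 0 0 -0.2 0; 0 0 0 -0.8 0; 0 0 0 -1 0; 0 0 0 -1 0; 0 0 1 -0.5 0; 0 0 1 0 0; 0 0 1 0 0; 0 0 0 0 0")

```text
clock: 13.35
eef_pos: [509.3, -162.0, 203.5]
tcp_rot: [3.141, 0.0, -0.002]
contact_force: [-0.3, 1.1, 0.2]
opening: 0.002
```

Run:
```python
from b import *
print(r.sense()["eef_pos"],r.sense()["contact_force"])
for i,n in enumerate(["top","scene","top","scene"]):
    t=r.sense()["clock"];im=r.grab_frame(n);cv2.imwrite(f"pics/{n}8.png",im);print(n,t,studs(n,im,104),blobs(n,im,106 if n=="top" else 90))
for n in("top","scene"):
  f=[rim(n,cv2.imread(f"pics/{n}8.png"),CC[n])]
  print(f)
a=cv2.imread("pics/top8.png")[140:260,280:400];b=cv2.imread("pics/scene8.png")[140:260,265:385]
cv2.imwrite("pics/c8.png",np.hstack([cv2.resize(a,(400,400)),cv2.resize(b,(400,400))]))
```

```text
[ 509.28745452 -161.99395264  203.49602896] [-0.30053471  1.14277919  0.17241042]
top 13.35 (np.float64(48.89838304555521), np.float64(18.236234234774763)) (array([ 50.2, 139.5, 228.1, 318.6]), array([50.2, 49.5, 48.1, 48.6]))
scene 13.4 (np.float64(47.57919282581654), np.float64(9.28438106114927)) (array([140. , 227.6, 317.5]), array([50. , 47.6, 47.5]))
top 13.45 (np.float64(48.59544776930564), np.float64(18.20766027977276)) (array([ 49.8, 139.2, 228.1, 316.9]), array([49.8, 49.2, 48.1, 46.9]))
scene 13.5 (np.float64(47.642817246151445), np.float64(9.587745400848462)) (array([ 48.9, 137.1, 231.8, 317. ]), array([48.9, 47.1, 51.8, 47. ]))
[(array([529.75086352,  10.00057725,  99.93590598]), 91, np.float64(0.4417489788236253))]
[(array([530.76942023,  13.50463411, 100.31141237]), 58, np.float64(1.024988083858716))]
```

View pics/c8.png

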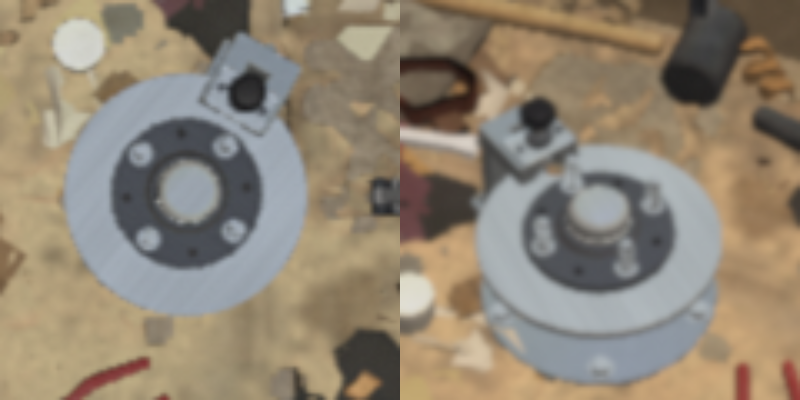

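Emit:
carry_out(rows="0 0.18 -1 0 0; 0 0 -1 0.2 0; 0 0 -1 0.8 0; 0 0 0 1 0; 0 0 0 1 0; 0 0 0 0.4 0; 0 0 0 0 0; 0 0 0 0 0; 0 0 0 0 0")

```text
clock: 14.68
eef_pos: [515.6, -70.6, 102.5]
tcp_rot: [3.141, -0.002, 0.0]
contact_force: [0.2, 0.1, 0.2]
opening: 0.002
```

Run:
```python
from b import *
print(r.sense()["eef_pos"],r.sense()["contact_force"])
for i,n in enumerate(["top","scene"]):
    t=r.sense()["clock"];im=r.grab_frame(n);cv2.imwrite(f"pics/{n}9.png",im);print(n,t,studs(n,im,104),blobs(n,im,106 if n=="top" else 90))
```

```text
[515.6047831  -70.61884418 102.48873445] [0.22617252 0.09355727 0.21267838]
top 14.675 (np.float64(48.45779752507818), np.float64(18.90518758192814)) (array([ 49.9, 139.3, 227.5, 318. ]), array([49.9, 49.3, 47.5, 48. ]))
scene 14.725 (np.float64(47.43293754552548), np.float64(9.463787213295939)) (array([ 21.2,  49.4, 137.4, 232.5, 316.9]), array([21.2, 49.4, 47.4, 52.5, 46.9]))
```

Emit:
carry_out(rows="0 0 0 0.12 0; 0 0 0 0.055 0; 0 0 0 0 0; 0 0.06 0 0 0; 0 0.1 0.01 0 0; 0 0.13 0.02 0 0; 0 0.1 0.01 0 0; 0 0.06 0.01 0 0; 0 0.02 0 0 0; 0 0 0 0 0; 0 0 0 0 0")

```text
clock: 16.15
eef_pos: [531.0, -72.1, 98.0]
tcp_rot: [3.141, -0.004, 0.0]
contact_force: [-1.2, 1.5, 17.1]
opening: 0.003
```

Run:
```python
from b import *
print(r.sense()["eef_pos"],r.sense()["contact_force"])
for i,n in enumerate(["top","scene"]):
    t=r.sense()["clock"];im=r.grab_frame(n);cv2.imwrite(f"pics/{n}10.png",im);print(n,t,studs(n,im,104),blobs(n,im,106 if n=="top" else 90))
```

```text
[530.98318407 -72.1291326   97.98685196] [-1.21091506  1.48641506 17.10186821]
top 16.15 (np.float64(59.079865879211), np.float64(18.65289462449827)) (array([ 60.9, 150.1, 238.4, 329. ]), array([60.9, 60.1, 58.4, 59. ]))
scene 16.2 (np.float64(57.719442728994544), np.float64(8.312549009824497)) (array([ 62.9, 152.7, 237.5, 328.5]), array([62.9, 62.7, 57.5, 58.5]))
```

Emit:
carry_out(rows="0 0.008 0 -0.01 0; 0 0.008 0 -0.01 0; 0 0.008 0 -0.01 0; 0 0.006 0 -0.01 0; 0 0 0 0 0; 0 0 0 0 0")

```text
clock: 17.0
eef_pos: [530.7, -72.1, 98.1]
tcp_rot: [3.141, -0.002, 0.0]
contact_force: [0.5, -0.6, 6.6]
opening: -0.003
```

Run:
```python
from b import *
print(r.sense()["eef_pos"],r.sense()["contact_force"])
for i,n in enumerate(["top","scene"]):
    t=r.sense()["clock"];im=r.grab_frame(n);cv2.imwrite(f"pics/{n}11.png",im);print(n,t,studs(n,im,104),blobs(n,im,106 if n=="top" else 90))
```

```text
[530.71399567 -72.09622598  98.06046026] [ 0.4809044  -0.56399067  6.60178218]
top 17.0 (np.float64(59.11299322868736), np.float64(18.40874415266245)) (array([ 61.1, 149.9, 238.3, 329.9]), array([61.1, 59.9, 58.3, 59.9]))
scene 17.05 (np.float64(56.86235991869417), np.float64(8.389210333599664)) (array([ 62. , 149.1, 237.7, 328.1]), array([62. , 59.1, 57.7, 58.1]))
```

Emit:
carry_out(rows="0 -0.02 0 0 0; 0 -0.02 0 0 0; 0 0 0 0 0; 0 0 0 0 0; 0 0.005 0 -0.01 0; 0 0.003 0 -0.008 0; 0 0 0 -0.008 0; 0 0 0 -0.01 0; 0 0 0 -0.02 0; 0 0 0 -0.1 0; 0 0 0 -0.2 0; 0 0 0 0 0")

```text
clock: 18.6
eef_pos: [529.4, -72.0, 108.8]
tcp_rot: [3.141, -0.001, 0.0]
contact_force: [0.6, 0.4, -0.7]
opening: 0.0
```

Run:
```python
from b import *
print(r.sense()["eef_pos"],r.sense()["contact_force"])
for i,n in enumerate(["top","scene","top","scene"]):
    t=r.sense()["clock"];im=r.grab_frame(n);cv2.imwrite(f"pics/{n}12.png",im);print(n,t,studs(n,im,104),blobs(n,im,106 if n=="top" else 90))
```

```text
[529.42738354 -72.04208683 108.77898682] [ 0.57020251  0.35649511 -0.6776728 ]
top 18.6 (np.float64(57.60791251931137), np.float64(17.990203744526102)) (array([ 58.8, 148. , 236.7, 327.8]), array([58.8, 58. , 56.7, 57.8]))
scene 18.65 (np.float64(56.84751203581363), np.float64(7.783560095015469)) (array([ 56.3, 146.6, 236.1, 328.7]), array([56.3, 56.6, 56.1, 58.7]))
top 18.7 (np.float64(57.68614630087897), np.float64(17.859130484215754)) (array([ 58.8, 148. , 236.7, 327.9]), array([58.8, 58. , 56.7, 57.9]))
scene 18.75 (np.float64(56.81910032363042), np.float64(7.792438796919355)) (array([ 56.4, 146.6, 236.1, 328.7]), array([56.4, 56.6, 56.1, 58.7]))
```

Emit:
carry_out(rows="0 0 0 -0.6 0; 0 0 0 -1 0; 0 0 0 -1 0; 0 0 0 -0.6 0; 0 0 0 0 0")

```text
clock: 19.42
eef_pos: [529.8, -72.1, 205.2]
tcp_rot: [3.141, -0.003, 0.0]
contact_force: [-0.0, 1.0, -0.2]
opening: -0.003
```

Run:
```python
from b import *
print(r.sense()["eef_pos"],r.sense()["contact_force"])
for i,n in enumerate(["top","scene"]):
    t=r.sense()["clock"];im=r.grab_frame(n);cv2.imwrite(f"pics/{n}13.png",im);print(n,t,studs(n,im,104),blobs(n,im,106 if n=="top" else 90))
a=cv2.imread("pics/top13.png")[140:260,280:400];b=cv2.imread("pics/scene13.png")[140:260,265:385]
cv2.imwrite("pics/c13.png",np.hstack([cv2.resize(a,(400,400),interpolation=2),cv2.resize(b,(400,400),interpolation=2)]))
```

```text
[529.77359604 -72.09906487 205.21550066] [-0.00834184  0.99235722 -0.175731  ]
top 19.425 (np.float64(57.676182259418255), np.float64(17.968450060645438)) (array([ 58.8, 148. , 236.7, 289.2, 327.8]), array([58.8, 58. , 56.7, 19.2, 57.8]))
scene 19.475 (np.float64(56.8084765609618), np.float64(7.798857601806598)) (array([ 56.4, 146.6, 236.1, 328.7]), array([56.4, 56.6, 56.1, 58.7]))
```

View pics/c13.png

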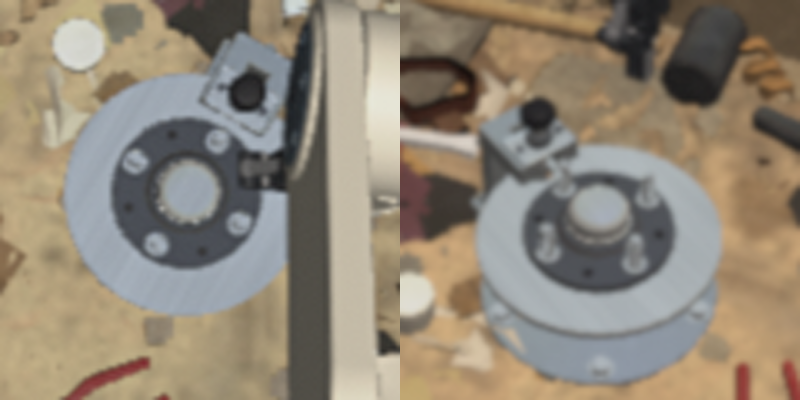

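Emit:
carry_out(rows="0 0.5 -0.3 0 0; 0 0.8 -0.45 0 0; 0 0.7 -0.4 0 0; 0 0.37 -0.19 0 0; 0 0 0 0.4 0; 0 0 0 0.35 0; 0 0 0 0 0; 0 0 0 0 0")

```text
clock: 20.52
eef_pos: [599.8, -32.1, 181.6]
tcp_rot: [3.142, 0.0, -0.0]
contact_force: [0.1, 0.5, -0.0]
opening: -0.004
```

Run:
```python
from b import *
print(r.sense()["eef_pos"],r.sense()["contact_force"])
n="scene";im=r.grab_frame(n);cv2.imwrite(f"pics/{n}14.png",im);print(studs(n,im,104))
cv2.imwrite("pics/c14.png",cv2.resize(im[120:250,260:390],(500,500),interpolation=2))
```

```text
[599.78418551 -32.07359632 181.62930708] [ 0.14922419  0.4650274  -0.04382461]
(np.float64(56.846328115336945), np.float64(7.828661549889584))
```

View pics/c14.png

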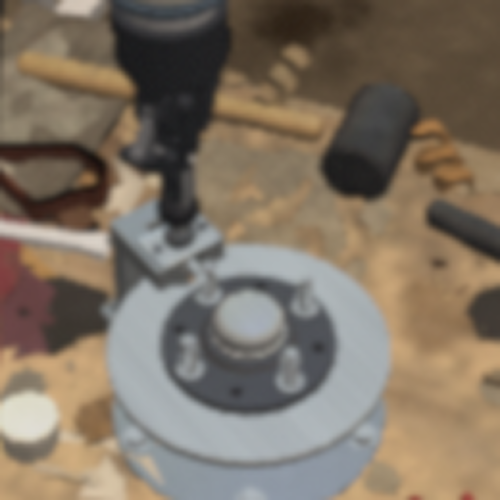

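Emit:
carry_out(rows="0 0 0 0.12 0; 0 0 0 0.12 0; 0 0 0 0.11 0; 0 0 0 0.1 0; 0 0 0 0 0")

```text
clock: 21.2
eef_pos: [599.8, -31.7, 167.7]
tcp_rot: [-3.141, 0.001, 0.0]
contact_force: [-0.0, 0.3, 0.5]
opening: 0.002
```

Emit:
carry_out(rows="0 0 0 0.1 0; 0 0 0 0.1 0; 0 0 0 0.1 0; 0 0 0 0.1 0; 0 0 0 0.06 0; 0 0 0 0 0")

```text
clock: 21.95
eef_pos: [600.0, -31.7, 155.5]
tcp_rot: [-3.142, 0.0, 0.0]
contact_force: [-5.8, 0.8, 14.0]
opening: -0.001
```

Run:
```python
from b import *
print(r.sense()["eef_pos"],r.sense()["contact_force"])
n="scene";im=r.grab_frame(n);cv2.imwrite(f"pics/{n}15.png",im);print(studs(n,im,104))
cv2.imwrite("pics/c15.png",cv2.resize(im[120:250,260:390],(500,500),interpolation=2))
```

```text
[600.00742476 -31.72070137 155.45036809] [-5.80604686  0.77773408 14.03980278]
(np.float64(56.85320645845356), np.float64(7.852053253356076))
```

View pics/c15.png

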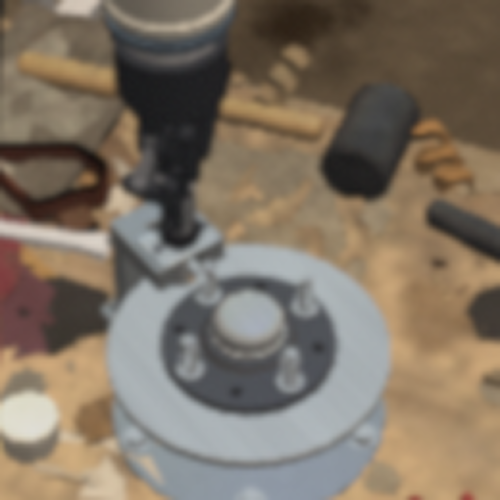

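Emit:
carry_out(rows="0 0 0 0.03 0; 0 0 0 0 0; 0 0 0 0 0; 0 0 0 -0.1 0; 0 0 0 -0.4 0; 0 0 0 -1 0; 0 0 0 -1 0; 0 0 1 -0.5 0; 0 -0.3 1 0 0; 0 -0.3 1 0 0; 0 0 1 0 0; 0 0 0 0 0")

```text
clock: 23.5
eef_pos: [582.1, -153.5, 243.8]
tcp_rot: [3.141, -0.001, -0.002]
contact_force: [-0.2, -0.1, -0.2]
opening: -0.0
```

Run:
```python
from b import *
print(r.sense()["eef_pos"],r.sense()["contact_force"])
for i,n in enumerate(["top","scene"]):
    im=r.grab_frame(n);cv2.imwrite(f"pics/{n}16.png",im);print(n,studs(n,im,104))
a=cv2.imread("pics/top16.png")[140:260,280:400];b=cv2.imread("pics/scene16.png")[140:260,265:385]
cv2.imwrite("pics/c16.png",np.hstack([cv2.resize(a,(400,400),interpolation=2),cv2.resize(b,(400,400),interpolation=2)]))
```

```text
[ 582.14735568 -153.50690151  243.79305253] [-0.16971266 -0.12838125 -0.22499749]
top (np.float64(57.748521685743164), np.float64(17.20013379415576))
scene (np.float64(56.87284939653248), np.float64(7.899812119511488))
```

View pics/c16.png

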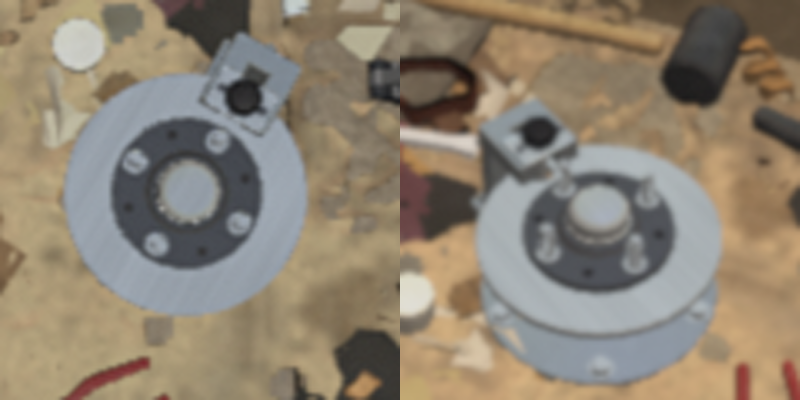

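The knob now sits low on the bracket head (scene crop around (540,130), shaft no longer visible). The hub hasn't moved and the arm is clear.

```bash
python3 -c "
from rig import r
print(r.sign_off())"
```

```text
the job is handed in; nothing more can be done
None
```

The hub was spun, braked with the fingertip and locked, and I handed the job in at about 24 s. Braking took extra steps, because the first stop did not hold.

- **Spin:** I pushed one stud and let go. The hub ran free at about 2.7 rad/s and was still at about 1.4 rad/s five seconds later.
- **Braking:** The first stop, with a press of about 24 N (more than the 5 to 10 N suggested), ended about 3.5° past the pin. I dragged the disc back under the finger. Lifting the finger then made the disc spring about 9° the other way. I pressed again (up to 17 N), turned it back the last 10° or so and eased the finger off. It then stood still, about half a degree from my estimate of the pin line, which is good to about 1°.
- **Lock pin:** I pressed the knob down until the fingertip stood at 133.5 mm, the fully-down height. The press met a firm stop of 14 N there, so the pin went through the hole.
- **Last check:** Both cameras showed the knob down. The hub angle was unchanged within 0.1°, and the arm was clear with no contact force. The two cameras differ by about 1° in absolute hub angle. The pictures around the stand showed nothing moved there, but I did not check every loose item across the bench.

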